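Seat the keyed crank wheel on its drive pin

TASK

With a fingertip, push the upright wing on the wooden crank wheel so that the wheel turns on its spindle until the notch in its rim stands over the steel drive pin on the board, then press down on the hub until the wheel is seated fully home, flat on the board. Do not lift the wheel, and leave the loose things on and around the board where they are.

Things in the scene. Friction and masses are not known exactly. Their poses are not given: they have to be found in the camera images.
- base: Plywood board, 150 x 220 x 20 mm (x, y, z), fixed to the bench. Origin: centre of its underside; z up. An upright steel spindle at its centre is hidden in the wheel's hub. A flat polished brass bush, 80 mm diameter, round the spindle holds the wheel 10 mm above the board; it slides down under about 5 N of push, has no spring and stays where it is left.
- pin_top (a point): Centre of the top of the fixed steel drive pin: upright, round, 10 mm diameter, 7 mm tall above the board's top face (3 mm below the raised wheel's underside), 62 mm from the spindle axis on the board's -x side. Half of it shows beyond the wheel's rim.
- wheel: Wooden crank wheel, loose on the spindle (0.75 mm radial play), disc 124 mm diameter, 16 mm thick, about 0.12 kg. Origin: centre of its underside, z up. Underside 30 mm above the bench at the start, 20 mm when seated on the board. Turns easily either way, does not coast. Starts turned at least 34 degrees away from where it fits; it fits when its x axis points the same way as the base's.
- notch (a point): Middle of the mouth of the one notch in the wheel's rim, on its -x side, 62 mm from the axis, at the height of the wheel's underside. The notch is 16 mm wide, 9 mm deep towards the axis, and cut through the full thickness. The wheel goes down only with the pin in it: 3 mm of play either way (about 2.8 degrees).
- hub_top (a point): Centre of the flat closed top of the wheel's round hub, 40 mm diameter, 42 mm above the wheel's underside: the place to press.
- wing_top (a point): Point on the middle line of the top edge of the wheel's thumb wing, 45 mm from the axis. The wing is an upright wooden bar on the disc, straight out from the hub to the rim on the side opposite the notch (wheel's +x): 12 mm thick, from the hub to 60 mm from the axis, 24 mm tall above the disc's upper face (40 mm above the wheel's underside). Push its flat side.
- small_wheel: Bystander: dark toy wheel, 36 mm diameter, 14 mm thick, lying loose on the board near its +y end, about 90 mm from the spindle. Origin: centre of its underside.
- offcut: Bystander: sawn wooden block, 35 x 70 x 20 mm, lying loose on the board near its -y end, about 90 mm from the spindle. Origin: centre of its underside.
- elephant: Bystander: flat wooden elephant, 104 x 151 x 18 mm, lying loose on the bench behind the board to the right. Origin: centre of its underside.
- car: Bystander: wooden toy car, 62 x 144 x 61 mm, loose on the bench behind the board to the left. Origin: centre of its underside.
- case: Bystander: drill bit case, 66 x 120 x 30 mm, loose on the bench to the right of the board. Origin: centre of its underside.

How it is judged:
By the outcome, as a careful person would: the job done as asked, in the order asked, and still so for the second after the job is handed in, with the robot touching nothing.
It also fails if it takes over 48 s, if anything falls off the work surface, if the arm or the gripper's body presses on something with over 40 N, if the wrist force passes 120 N, or if a joint passes its speed limit or range.

ROBOT

A 6-joint arm with a two-finger parallel gripper is mounted at the origin on a cart in front of the work surface, level with it; the furniture and walls round the work are solid. World frame = base frame: x ahead of the robot, y to its left, z up, the work surface at z = 0. Lengths are in m, angles in degrees, forces in N, time in s.
With the tool pointing down it reaches from about 0.35 to 0.875 m from the base axis. Payload 4.2 kg.
Tool frame: the origin (TCP) lies midway between the tips of the shut fingers; the grasp point (between the pads) lies 19 mm behind it; y points along the fingers, z is the direction in which the jaws open and shut, and the axes are right-handed (so a half turn about y gives the same grasp; the last joint's range is limited). The gripper opens to 87 mm and grips with 3 to 60 N. Pads are 19 mm wide; open, the fingers measure 117 mm over their backs; the gripper's body (75 mm by 190 mm) begins 51 mm behind the grasp point.
Start: joints at [-50.501, 22.042, 0.453, 0, -68.411, -14.817], TCP at [0.261, -0.568, 0.223] pointing down, gripper open.
Joint ranges: [-179.83, 179.83], [-69.29, 118.12], [-61.27, 80.66], [-181.25, 117.63], [-171.15, -9.14], [-177.46, 177.46]. Speed limits (degrees/s): [159.86, 159.86, 180, 180, 180, 180].

INTERFACE

Orientations are given as [roll, pitch, yaw] about the fixed x, y, z axes, in that order (R = Rz(yaw) Ry(pitch) Rx(roll)).
In Python, from workcell import env gives the robot as it stands. The module is installed in compiled form; this text tells all that it offers. Calls block until the motion is done:
- env.goto(position, orientation): joint-space move of the TCP to a pose.
- env.move_straight(position, rotation=None, rate=0.15, force_limit=None): straight line of the TCP; rotation=None keeps the orientation; rate is the mean speed in m/s. With force_limit (N) it stops when the force on the tool has changed by that much, and returns True; else False.
- env.set_joints(angles): joint-space move.
- env.gripper_to(opening, grasp_force=None): opening from 0.0 (shut) to 1.0 (fully open); grasp_force is the grip in N (None keeps the last); returns when the fingers have stopped.
- env.dwell(seconds).
- env.inverse_kinematics(position, orientation): joint angles nearest the present ones, or None.
- env.read_state(): the state.
- env.grab_frame(name): name is "scene" or "top"; returns a dict with "image" (400x640x3 uint8, blue, green, red), "fx", "fy", "cx", "cy" (pixels), "D" ([k1, k2, p1, p2, k3] as OpenCV has them; the pictures are not rectified), "position" and "orientation" of the camera in the world. Camera axes: x right, y up, looking along -z (the intrinsics and any distortion apply to the point x, -y, -z); pixel columns grow to the right and rows downward; lengths in m; the calibration is good to about 2 mm. A picture is of the moment at which its call begins. There is no depth.
A pose or a line that the arm cannot do raises env.Unreachable and nothing moves.
- env.close_job(): hands the job in, once; it reports no verdict.
Trained networks look in a picture, given as the dict that the camera call returned (one of the last four; its "shot" number tells which), for a name from the list of things; names that differ only in an ending like _2 or _b are one class to them, and where a whole thing is asked for, a point or a joint stands for the part that bears it (a point fixed in the world has none). Each returns a list of dicts, best first, with "score" (0 to 1); they miss things now and then, are a little off and sometimes report something else, mostly with a low value. They report only what shows in the picture. A call takes as long as a camera call.
- env.search_frame(picture, thing): "xyz" ([x, y, z] in m, in world coordinates, good to about 4 mm: the middle of the surface that is visible of it).
- env.trace(picture, thing): "mask" (400x640 bool, what is visible of it).
The state is a dict: "clock": time; "joint_positions": joint angles; "qvel": joint speeds; "joint_torque": joint torques, N m; "position": TCP position; "tool_rot": TCP orientation; "force": force on the tool from outside, world axes, zero at the start; "wrist_torque": the same for the moment, N m; "opening": opening from 0.0 (shut) to 1.0 (fully open).
Only numpy, scipy, OpenCV 4.12 (cv2) and the standard library are available. Lean on these libraries where they do the work, as an engineer would, in place of code of your own. Each camera call takes 0.05 s, during which the arm holds its last target.

## Working session

There is one attempt and no reset: what is moved stays moved. The work goes in short steps, each a Python script; the robot and the scene stay as the last script left them, time stands still between calls to the robot, and variables do not carry over. Pictures are saved under pics/ and viewed, and the job is handed in when it is done.

```bash
mkdir -p pics; cat > h.py <<'E'
import numpy as np, cv2, pickle
from workcell import env
from scipy.spatial.transform import Rotation as R
def Rm(o):
    o=np.array(o,float)
    return o if o.shape==(3,3) else R.from_euler('xyz',o,degrees=True).as_matrix()
def ray(f,uv):
    K=np.array([[f['fx'],0,f['cx']],[0,f['fy'],f['cy']],[0,0,1]])
    p=cv2.undistortPoints(np.array([[uv]],float),K,np.array(f['D'],float))[0,0]
    d=Rm(f['orientation'])@np.array([p[0],-p[1],-1.0])
    return np.array(f['position']),d
def at_z(f,uv,z):
    c,d=ray(f,uv); return c+d*(z-c[2])/d[2]
def proj(f,X):
    K=np.array([[f['fx'],0,f['cx']],[0,f['fy'],f['cy']],[0,0,1]])
    X=np.atleast_2d(X); q=(X-np.array(f['position']))@Rm(f['orientation']); q=q*[1,-1,-1]
    return cv2.projectPoints(q,np.zeros(3),np.zeros(3),K,np.array(f['D'],float))[0][:,0]
E
python3 - <<'E'
from h import *
s=env.read_state(); print(s['clock'],s['position'],s['tool_rot'],s['opening'])
for n in ("top","scene"):
    f=env.grab_frame(n); cv2.imwrite(f'pics/{n}1.png',f['image']); print(n,f['position'],f['orientation'],f['fx'])
    for t in ['base','pin_top','wheel','notch','hub_top','wing_top','small_wheel','offcut','elephant','car','case']:
        r=env.search_frame(f,t); print(t,[(np.round(a['xyz'],4).tolist(),round(a['score'],2),np.round(proj(f,a['xyz'])[0]).tolist()) for a in r[:2]])
print(env.read_state()['clock'])
E
```

```text
0.0 [ 0.26075492 -0.56733191  0.22144841] [-8.98732924e+01  5.25471915e-03  2.46741323e+01] 1.0000482683004663
top [0.31963047 0.05928833 1.313391  ] [ 1.17082540e+01  3.38343727e-02 -8.90410507e+01] 464.68966638642735
base [([0.54, 0.2002, 0.0191], 0.77, [271.0, 225.0])]
pin_top [([0.5382, 0.2008, 0.0153], 0.61, [271.0, 225.0])]
wheel [([0.5293, 0.1833, 0.0458], 0.74, [276.0, 227.0])]
notch [([0.5266, 0.178, 0.0473], 0.87, [278.0, 228.0])]
hub_top [([0.5199, 0.1823, 0.0481], 0.69, [276.0, 230.0])]
wing_top [([0.5263, 0.1828, 0.0445], 0.64, [276.0, 228.0]), ([0.6726, 0.385, 0.0437], 0.38, [207.0, 176.0])]
small_wheel []
offcut [([0.5056, 0.0991, 0.0379], 0.52, [306.0, 236.0])]
elephant [([0.6685, -0.2065, 0.0173], 0.83, [413.0, 183.0])]
car [([0.6731, 0.3874, 0.0437], 0.72, [206.0, 176.0])]
case [([0.5327, -0.2804, 0.0256], 0.56, [441.0, 229.0]), ([0.5402, 0.2001, 0.0141], 0.47, [271.0, 225.0])]
scene [-0.33584511  0.54945975  0.56593839] [  64.91258025    0.95664817 -119.06595845] 450.9244603590408
base [([0.4793, 0.2251, 0.0178], 0.74, [271.0, 259.0]), ([0.6559, 0.4018, 0.0381], 0.43, [175.0, 237.0])]
pin_top [([0.4782, 0.2264, 0.019], 0.84, [271.0, 259.0])]
wheel [([0.5174, 0.1928, 0.0465], 0.94, [277.0, 237.0])]
notch [([0.5158, 0.1952, 0.0457], 0.66, [276.0, 238.0])]
hub_top [([0.5136, 0.1936, 0.0466], 0.92, [277.0, 238.0])]
wing_top [([0.5155, 0.1941, 0.0467], 0.8, [276.0, 238.0])]
small_wheel [([0.5159, 0.2831, 0.031], 0.61, [241.0, 253.0]), ([0.515, 0.1929, 0.0479], 0.3, [277.0, 237.0])]
offcut [([0.4934, 0.1049, 0.0416], 0.9, [314.0, 234.0])]
elephant [([0.6625, -0.1764, 0.0181], 0.89, [370.0, 193.0])]
car [([0.6563, 0.4015, 0.0421], 0.7, [174.0, 236.0])]
case []
1.2
```

```bash
python3 - <<'E'
import cv2
a=cv2.imread('pics/top1.png')[150:310,200:360]; cv2.imwrite('pics/top1c.png',cv2.resize(a,(600,600),interpolation=cv2.INTER_CUBIC))
a=cv2.imread('pics/scene1.png')[180:320,190:350]; cv2.imwrite('pics/scene1c.png',cv2.resize(a,(640,560),interpolation=cv2.INTER_CUBIC))
E
```

```text
(no output)
```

View pics/top1c.png

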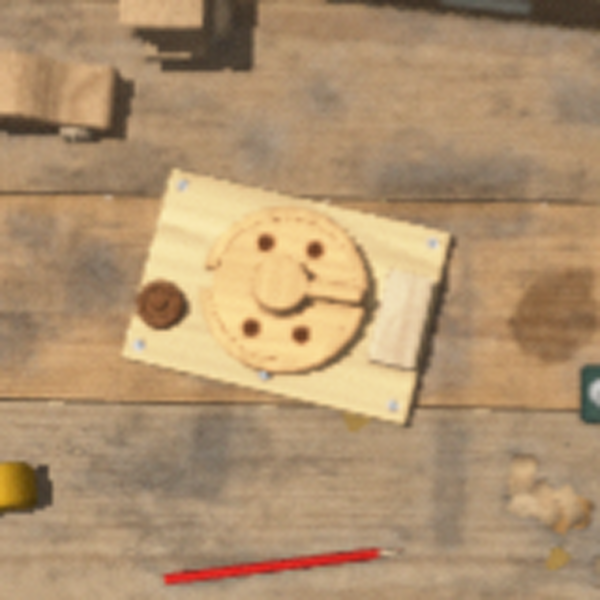

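View pics/scene1c.png

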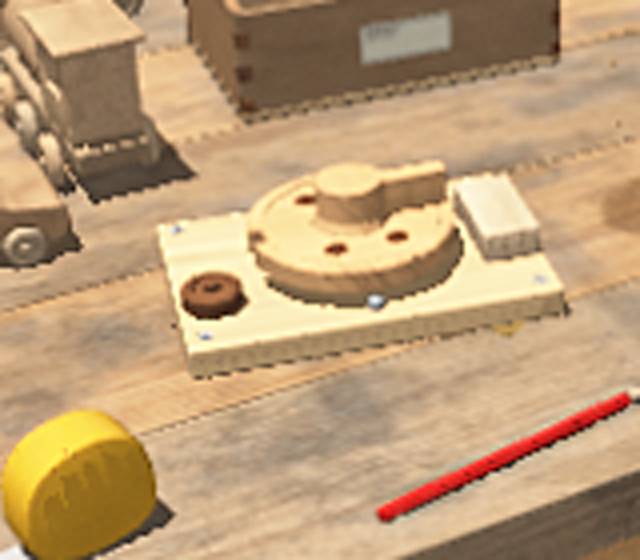

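View pics/top1.png

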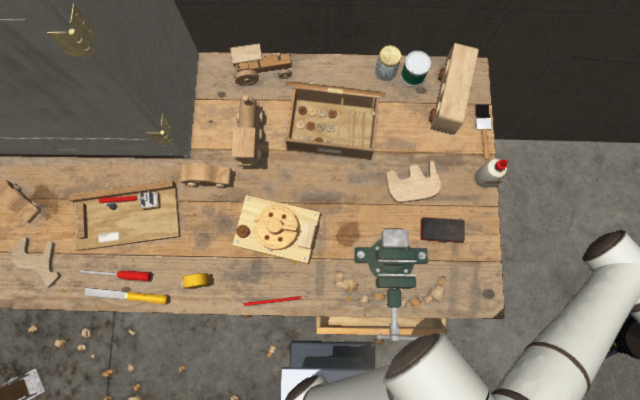

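View pics/scene1.png

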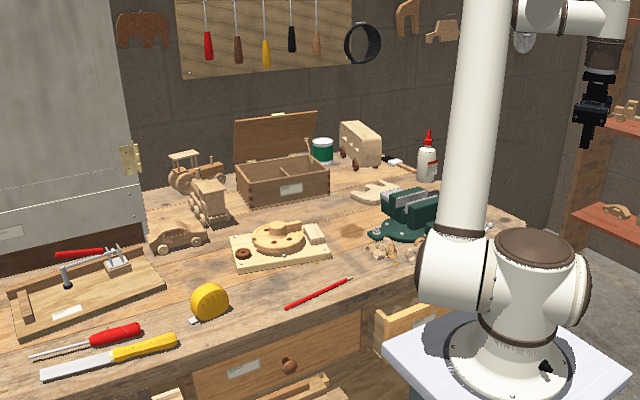

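```bash
cat > fit.py <<'E'
from h import *
from scipy.optimize import minimize
def hullmask(f,pts):
    p=proj(f,pts); m=np.zeros((400*4,640*4),np.uint8)
    h=cv2.convexHull(((p+.5)*4).astype(np.float32)).astype(np.int32); cv2.fillConvexPoly(m,h,1)
    return m
def box(x,y,a):
    P=np.array([[sx*.075,sy*.11,z] for sx in(-1,1) for sy in(-1,1) for z in(0,.02)])
    c,s=np.cos(a),np.sin(a); return np.c_[x+c*P[:,0]-s*P[:,1],y+s*P[:,0]+c*P[:,1],P[:,2]]
E
python3 - <<'E'
from fit import *
ms=[];fs=[]
for n in("top","scene"):
    f=env.grab_frame(n); fs.append(f)
    tot=np.zeros((400,640),bool)
    for t in ['base','wheel','offcut','small_wheel']:
        r=env.trace(f,t)
        if r: 
            print(n,t,r[0]['score'],r[0]['mask'].sum())
            m=r[0]['mask']; ys,xs=np.nonzero(m); print(xs.min(),xs.max(),ys.min(),ys.max())
            if t=='base': b=m
            tot|=m
            if t=='wheel': pickle.dump(m,open(f'wheel_{n}.pkl','wb'))
    h=np.zeros((400,640),np.uint8); c,_=cv2.findContours(b.astype(np.uint8),0,2); cv2.fillConvexPoly(h,cv2.convexHull(np.vstack(c)),1)
    ms.append(cv2.resize(h,None,fx=4,fy=4,interpolation=0))
pickle.dump((fs,ms),open('f1.pkl','wb'))
for sel in ([0],[1],[0,1]):
    def cost(p):
        e=0
        for i in sel:
            m=hullmask(fs[i],box(p[0]*.01+.515,p[1]*.01+.19,p[2]*.05-.23)); e+=1-(m&ms[i]).sum()/((m|ms[i]).sum())
        return e
    r=min((minimize(cost,x0,method='Nelder-Mead',options=dict(initial_simplex=np.array([x0]+[np.array(x0)+d for d in np.eye(3)]),maxiter=120)) for x0 in([0,0,0],)),key=lambda r:r.fun)
    p=r.x; print(sel,r.fun,p[0]*.01+.515,p[1]*.01+.19,np.degrees(p[2]*.05-.23))
for f,n in zip(fs,("top","scene")):
    im=f['image'].copy(); P=box(p[0]*.01+.515,p[1]*.01+.19,p[2]*.05-.23)
    a=im[190:275,225:330] if n=='top' else im[205:285,215:345]
    o=np.array([225,190]) if n=='top' else np.array([215,205])
    a=cv2.resize(a,None,fx=6,fy=6,interpolation=2); 
    for q in proj(f,P): cv2.circle(a,tuple(((q-o+.5)*6).astype(int)),3,(0,0,255),-1)
    cv2.imwrite(f'pics/{n}2.png',a)
print(env.read_state()['clock'])
E
```

```text
top base 0.75 1960
233 319 195 262
top wheel 0.57 1587
253 297 205 249
top offcut 0.71 1597
254 298 205 249
top small_wheel 0.46 114
236 248 225 236
scene base 0.9 1825
230 329 234 273
scene wheel 0.83 1307
252 303 221 252
scene offcut 0.72 281
304 324 225 244
scene small_wheel 0.44 1885
229 329 233 273
[0] 0.01879337644464829 0.5305590208628864 0.18580920579234314 -12.840584131529432
[1] 0.21163227016885555 0.5311700780888529 0.18396868723335078 -13.123895436408233
[0, 1] 0.23261159246045526 0.5304736172696812 0.18565671771419592 -12.967882105195661
1.7
```

View pics/top2.png

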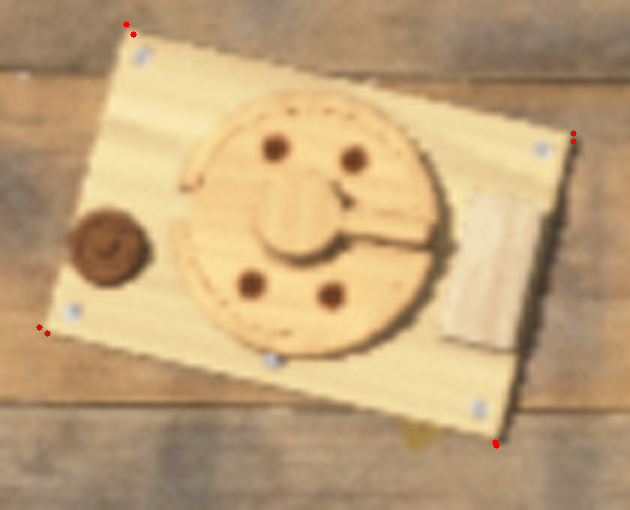

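View pics/scene2.png

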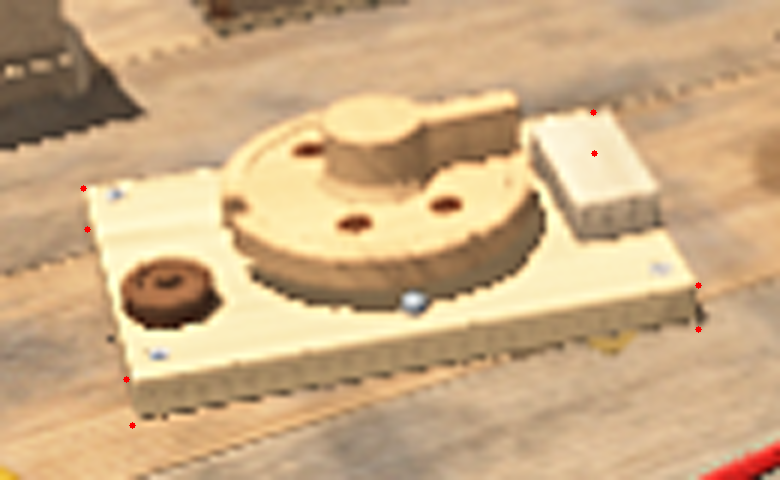

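```bash
python3 - <<'E'
from fit import *
from scipy.optimize import least_squares
fs,_=pickle.load(open('f1.pkl','rb'))
H=.02
obsT=[((-.075,.11,H),None)]
def px(c,o): return np.array(c)/6-.5+np.array(o)
T=(225,190);S=(215,205)
# (frame, base pt, crop px)
obs=[(0,(.075,.11,H),(128,32),T),(0,(.075,-.11,H),(571,137),T),(0,(-.075,-.11,H),(497,436),T),(0,(-.075,.11,H),(47,330),T),(0,(-.064,0,.027),(274,360),T),
(1,(.075,.11,H),(88,188),S),(1,(-.075,.11,H),(130,380),S),(1,(-.075,-.11,H),(697,288),S),(1,(-.064,0,.027),(413,302),S)]
def res(p,sel,full=False):
    c,s=np.cos(p[2]),np.sin(p[2]); out=[]
    for i,b,q,o in obs:
        if i not in sel: continue
        X=[p[0]+c*b[0]-s*b[1],p[1]+s*b[0]+c*b[1],b[2]]
        out.append(proj(fs[i],X)[0]-px(q,o))
    return np.ravel(out)
for sel in([0],[1],[0,1]):
    r=least_squares(res,[.53,.186,-.23],args=(sel,)); print(sel,r.x[:2].round(4),np.degrees(r.x[2]).round(2)); print(r.fun.reshape(-1,2).round(2).tolist())
p=r.x
# angles of features about centre: top view (z of feature)
for nm,q,z in [('wing tip top',(436,224),.07),('wing tip top2',(434,240),.07),('notch a',(182,187),.046),('notch b',(172,222),.046),('hub',(297,212),.072),('disc L/R mid',(0,0),.046)]:
    X=at_z(fs[0],px(q,T),z); d=X[:2]-p[:2]; print(nm,X.round(4),np.hypot(*d).round(4),np.degrees(np.arctan2(d[1],d[0])).round(1))
for nm,q,z in [('hub',(375,118),.072),('wing tip top far',(503,92),.07),('wing tip near',(520,101),.07),('notch',(235,205),.046)]:
    X=at_z(fs[1],px(q,S),z); d=X[:2]-p[:2]; print('S',nm,X.round(4),np.hypot(*d).round(4),np.degrees(np.arctan2(d[1],d[0])).round(1))
E
```

```text
[0] [0.53   0.1848] -12.43
[[-0.28, -0.72], [0.59, -0.79], [0.44, 0.89], [-0.79, 0.25], [0.02, 0.26]]
[1] [0.5296 0.185 ] -13.41
[[-0.27, -0.09], [-0.44, -0.1], [0.61, -0.08], [0.08, 0.02]]
[0, 1] [0.53  0.185] -12.75
[[-0.15, -0.91], [0.61, -0.57], [0.17, 1.05], [-0.94, -0.01], [-0.17, 0.21], [-0.62, 0.13], [-0.05, 0.05], [0.7, -0.49], [0.31, -0.11]]
wing tip top [0.5262 0.1231 0.07  ] 0.0621 -93.6
wing tip top2 [0.5188 0.1238 0.07  ] 0.0622 -100.4
notch a [0.5455 0.2422 0.046 ] 0.0593 74.9
notch b [0.529  0.2461 0.046 ] 0.0611 91.0
hub [0.5303 0.1859 0.072 ] 0.0009 75.8
disc L/R mid [0.6331 0.3319 0.046 ] 0.1794 54.9
S hub [0.5316 0.1837 0.072 ] 0.0021 -39.5
S wing tip top far [0.5291 0.1288 0.07  ] 0.0562 -90.9
S wing tip near [0.5187 0.1265 0.07  ] 0.0596 -101.0
S notch [0.5391 0.2418 0.046 ] 0.0575 80.9
```

```bash
cat > w.py <<'E'
from h import *
C=np.array([.530,.185])
def pose(th,r,lat,z):
    a=np.radians(th); p=C+np.array([[np.cos(a),-np.sin(a)],[np.sin(a),np.cos(a)]])@[r,lat]
    return [p[0],p[1],z],[-90,0,th+90]
def st(m=''):
    s=env.read_state(); print(m,'t',round(s['clock'],2),np.round(s['position'],4),np.round(s['tool_rot'],2),'F',np.round(s['force'],1),'M',np.round(s['wrist_torque'],2),round(s['opening'],3)); return s
E
python3 - <<'E'
from w import *
for th in range(-97,0,14):
    print(th,np.round(env.inverse_kinematics(*pose(th,42,0,.0)) if 0 else env.inverse_kinematics(*pose(th,.042,-.0155,.056)),1))
s=env.read_state(); p=list(s['position']); p[2]=.34
env.gripper_to(0.0)
env.move_straight(p,rate=.3); st()
env.goto(*pose(-97,.042,-.032,.20)); st()
env.move_straight(pose(-97,.042,-.032,.056)[0],rate=.12,force_limit=6); st()
f=env.grab_frame('scene'); cv2.imwrite('pics/s3.png',cv2.resize(f['image'][150:300,190:370],None,fx=4,fy=4,interpolation=2))
f=env.grab_frame('top'); cv2.imwrite('pics/t3.png',cv2.resize(f['image'][180:280,215:335],None,fx=6,fy=6,interpolation=2))
E
```

```text
-97 [  33.5   23.5  -25.    -0.   -41.5 -130.5]
-83 [  32.5   24.2  -23.7   -0.   -42.  -115.5]
-69 [  31.7   25.   -22.3   -0.   -42.7 -100.7]
-55 [ 31.3  25.9 -20.7  -0.  -43.4 -86.3]
-41 [ 31.1  26.7 -19.2  -0.  -44.1 -72.1]
-27 [ 31.2  27.5 -17.7  -0.  -44.8 -58.2]
-13 [ 31.5  28.2 -16.3   0.  -45.4 -44.5]
 t 3.77 [ 0.2612 -0.5678  0.3409] [-9.009e+01 -6.000e-02  2.468e+01] F [ 0.7  0.7 -1.3] M [ 0.07 -0.02 -0.01] 0.006
 t 6.47 [0.4933 0.1468 0.2001] [-9.00e+01 -1.00e-02 -7.04e+00] F [-0.2 -0.3 -0.8] M [-0.01 -0.06  0.01] 0.004
 t 7.82 [0.4936 0.1475 0.0567] [-8.995e+01 -7.000e-02 -6.990e+00] F [ 0.4  0.1 -0.5] M [-0.02 -0.05 -0.03] 0.008
```

View pics/s3.png

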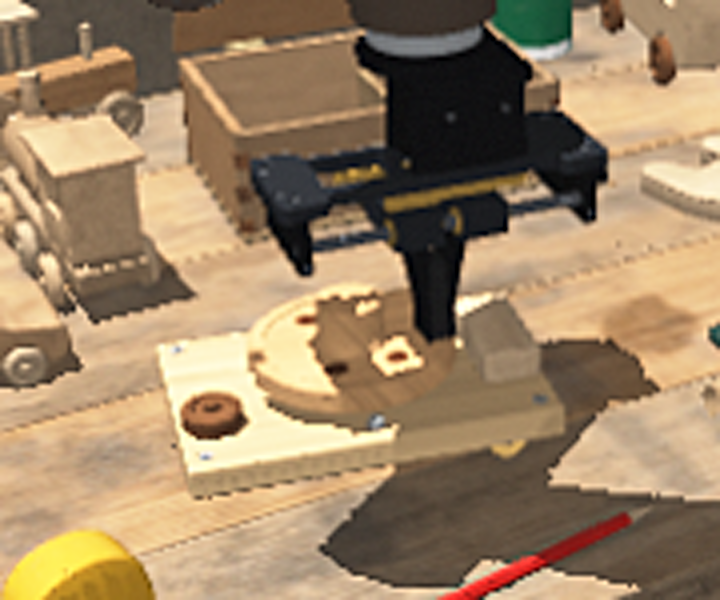

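View pics/t3.png

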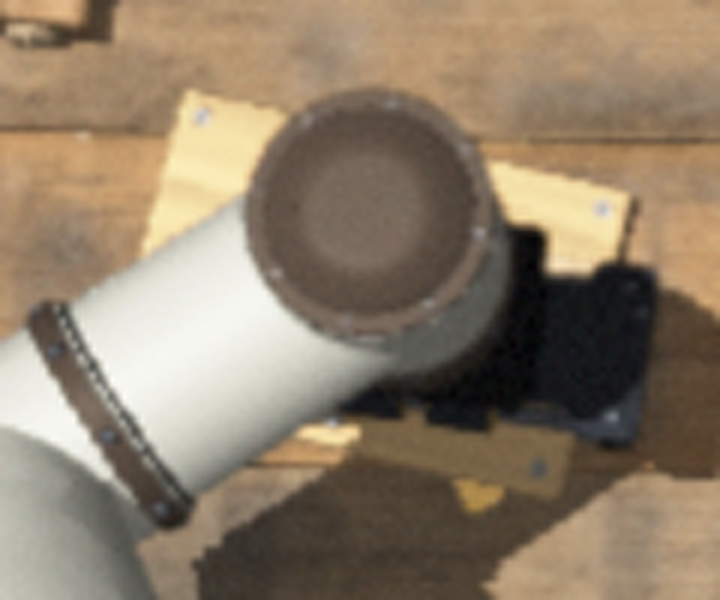

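```bash
python3 - <<'E'
from w import *
p,o=pose(-97,.042,-.018,.056); env.move_straight(p,rate=.08); st()
for th in list(range(-92,-19,9))+[-19,-16]:
    p,o=pose(th,.042,-.0155,.056); env.move_straight(p,o,rate=.08); st(th)
# back off
p,o=pose(-16,.042,-.035,.056); env.move_straight(p,rate=.1); 
p,o=pose(-16,.042,-.035,.12); env.move_straight(p,rate=.2); st()
f=env.grab_frame('scene'); cv2.imwrite('pics/s4.png',cv2.resize(f['image'][150:300,190:370],None,fx=4,fy=4,interpolation=2)); pickle.dump(f,open('s4.pkl','wb'))
E
```

```text
t 8.24 [0.5074 0.1455 0.0561] [-8.998e+01 -1.000e-02 -7.040e+00] F [-0.  -0.2  0.3] M [-0.02 -0.01 -0.02] 0.007
-92 t 8.49 [0.5129 0.1435 0.0559] [-9.00e+01  1.00e-02 -2.15e+00] F [-0.2  0.2 -0.7] M [ 0.03  0.04 -0.04] 0.007
-83 t 8.8 [0.5194 0.1414 0.0559] [-9.00e+01  2.00e-02  6.76e+00] F [ 0.5 -0.1  0. ] M [ 0.03 -0.06  0.04] 0.007
-74 t 9.11 [0.5263 0.1404 0.056 ] [-8.999e+01  2.000e-02  1.573e+01] F [0.4 0.8 0.4] M [-0.01  0.    0.03] 0.005
-65 t 9.42 [0.5333 0.1404 0.0559] [-8.999e+01  2.000e-02  2.471e+01] F [-0.5 -1.   0.4] M [-0.01 -0.01 -0.07] 0.003
-56 t 9.72 [0.5402 0.1415 0.0559] [-8.999e+01  2.000e-02  3.371e+01] F [ 0.1  0.5 -0.1] M [ 0.02 -0.03 -0.01] 0.005
-47 t 10.03 [0.5469 0.1437 0.0559] [-8.998e+01  2.000e-02  4.270e+01] F [-0.7  0.3 -0.2] M [0.06 0.04 0.04] 0.006
-38 t 10.34 [0.5531 0.1468 0.0559] [-8.998e+01  2.000e-02  5.170e+01] F [-0.5  0.6  0.4] M [0.07 0.06 0.03] 0.006
-29 t 10.65 [0.5588 0.151  0.0559] [-8.998e+01  1.000e-02  6.070e+01] F [-0.4 -0.2  0.6] M [0.06 0.04 0.03] -0.001
-20 t 10.96 [0.5638 0.1559 0.0559] [-8.998e+01  1.000e-02  6.970e+01] F [-0.5 -0.1  0.5] M [0.   0.07 0.02] 0.004
-19 t 11.21 [0.5644 0.1565 0.056 ] [-8.999e+01  1.000e-02  7.089e+01] F [-0.3  0.1  0.8] M [ 0.02  0.1  -0.02] 0.005
-16 t 11.46 [0.566  0.1585 0.056 ] [-90.    -0.    73.88] F [-0.1 -1.3  0.2] M [ 0.05  0.11 -0.01] 0.005
 t 12.27 [0.5609 0.1401 0.1207] [-9.005e+01 -8.000e-02  7.398e+01] F [-0.7  0.3 -0.1] M [0.03 0.06 0.02] 0.006
```

View pics/s4.png

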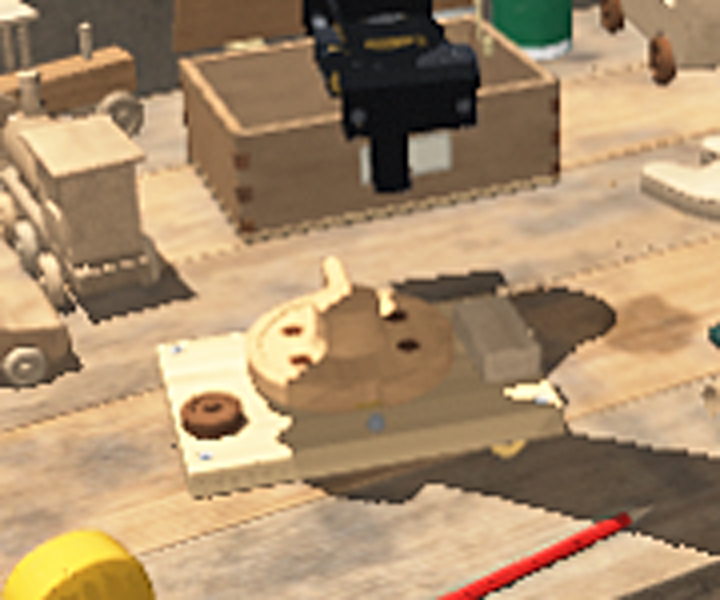

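```bash
python3 - <<'E'
from w import *
env.goto([.45,-.12,.38],[-90,0,40]); st()
for n,(a,b,c,d) in (('scene',(195,285,215,345)),('top',(190,275,225,330))):
    f=env.grab_frame(n); pickle.dump(f,open(f'{n}5.pkl','wb')); cv2.imwrite(f'pics/{n}5.png',cv2.resize(f['image'][a:b,c:d],None,fx=6,fy=6,interpolation=2))
E
```

```text
t 13.75 [ 0.4501 -0.1194  0.3786] [-89.89   0.1   40.05] F [ 0.1  0.3 -0.6] M [ 0.04 -0.03 -0.03] 0.003
```

View pics/scene5.png

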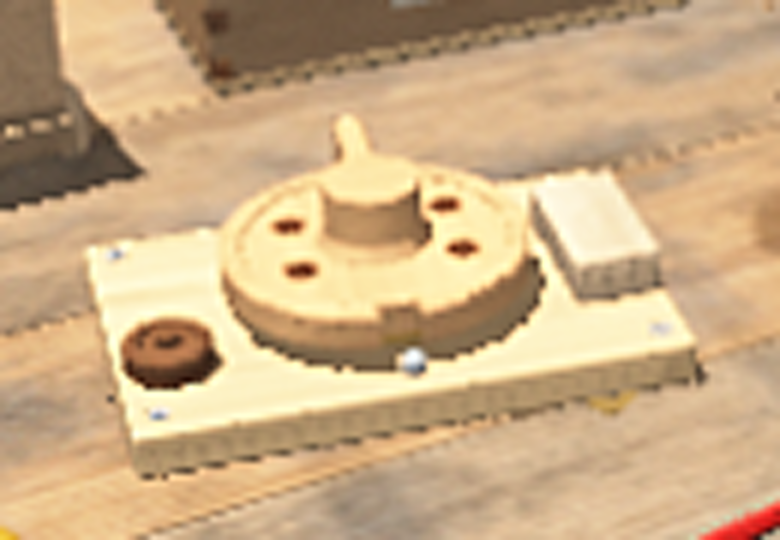

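View pics/top5.png

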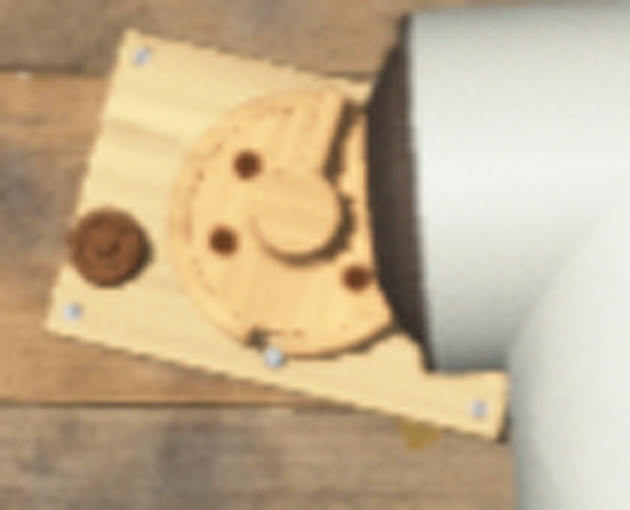

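```bash
python3 - <<'E'
from w import *
fs=pickle.load(open('scene5.pkl','rb'));ft=pickle.load(open('top5.pkl','rb'))
def P(th,x,y,z):
    a=np.radians(th);return [C[0]+np.cos(a)*x-np.sin(a)*y,C[1]+np.sin(a)*x+np.cos(a)*y,z]
for th in(-24,-22,-20,-18,-16,-14,-12,-10):
    o=np.array([215,195]);g=lambda X:((proj(fs,X)[0]-o+.5)*6).round().tolist()
    o2=np.array([225,190]);g2=lambda X:((proj(ft,X)[0]-o2+.5)*6).round().tolist()
    print(th,'notch edges top',g(P(th,-.0615,.008,.046)),g(P(th,-.0615,-.008,.046)),'wingtip',g(P(th,.06,.0,.07)),'| top: notch',g2(P(th,-.058,0,.046)),'wing edge',g2(P(th,.06,-.006,.07)),g2(P(th,.02,-.006,.07)),'PIN',g(P(th,-.064,0,.027)),g2(P(th,-.064,0,.027)))
E
```

```text
-24 notch edges top [358.0, 319.0] [400.0, 317.0] wingtip [373.0, 117.0] | top: notch [249.0, 336.0] wing edge [369.0, 101.0] [331.0, 179.0] PIN [382.0, 365.0] [248.0, 352.0]
-22 notch edges top [363.0, 319.0] [406.0, 316.0] wingtip [368.0, 117.0] | top: notch [253.0, 337.0] wing edge [365.0, 99.0] [329.0, 178.0] PIN [388.0, 365.0] [252.0, 354.0]
-20 notch edges top [369.0, 319.0] [412.0, 315.0] wingtip [363.0, 117.0] | top: notch [257.0, 339.0] wing edge [361.0, 97.0] [328.0, 177.0] PIN [394.0, 364.0] [256.0, 356.0]
-18 notch edges top [375.0, 319.0] [417.0, 314.0] wingtip [357.0, 118.0] | top: notch [261.0, 341.0] wing edge [357.0, 95.0] [327.0, 176.0] PIN [400.0, 363.0] [261.0, 358.0]
-16 notch edges top [381.0, 319.0] [423.0, 313.0] wingtip [352.0, 118.0] | top: notch [265.0, 342.0] wing edge [353.0, 93.0] [326.0, 176.0] PIN [405.0, 363.0] [266.0, 359.0]
-14 notch edges top [387.0, 318.0] [428.0, 312.0] wingtip [347.0, 119.0] | top: notch [269.0, 343.0] wing edge [348.0, 91.0] [324.0, 175.0] PIN [411.0, 362.0] [270.0, 361.0]
-12 notch edges top [392.0, 318.0] [434.0, 311.0] wingtip [342.0, 120.0] | top: notch [274.0, 344.0] wing edge [344.0, 90.0] [323.0, 174.0] PIN [417.0, 361.0] [275.0, 362.0]
-10 notch edges top [398.0, 317.0] [439.0, 310.0] wingtip [337.0, 121.0] | top: notch [278.0, 345.0] wing edge [340.0, 89.0] [322.0, 173.0] PIN [423.0, 360.0] [279.0, 363.0]
```

```bash
python3 - <<'E'
from w import *
env.goto(*pose(-16,.042,-.035,.12))
p,o=pose(-16,.042,-.035,.056); env.move_straight(p,rate=.15)
p,o=pose(-16,.042,-.018,.056); env.move_straight(p,rate=.1); st()
for th in (-16,-12.8):
    p,o=pose(th,.042,-.0155,.056); env.move_straight(p,o,rate=.05); st(th)
p,o=pose(-12.8,.042,-.035,.056); env.move_straight(p,rate=.1); 
p,o=pose(-12.8,.042,-.035,.12); env.move_straight(p,rate=.2)
env.goto([.42,-.2,.38],[-90,0,40]); st()
for n,(a,b,c,d) in (('scene',(195,285,215,345)),('top',(190,275,225,330))):
    f=env.grab_frame(n); pickle.dump(f,open(f'{n}6.pkl','wb')); cv2.imwrite(f'pics/{n}6.png',cv2.resize(f['image'][a:b,c:d],None,fx=6,fy=6,interpolation=2))
E
```

```text
t 16.18 [0.5661 0.1573 0.0568] [-9.008e+01 -9.000e-02  7.407e+01] F [-0.4 -0.8  0.1] M [ 0.01 -0.   -0.07] 0.006
-16 t 16.43 [0.5661 0.1586 0.0561] [-90.    -0.    74.01] F [-0.9  0.3 -0.3] M [0.04 0.07 0.03] 0.005
-12.8 t 16.68 [0.5675 0.1605 0.0559] [-8.999e+01  1.000e-02  7.712e+01] F [ 0.  -0.6  0.1] M [0.01 0.07 0.02] 0.005
 t 19.14 [ 0.4203 -0.1994  0.3789] [-8.990e+01  7.000e-02  4.006e+01] F [-0.4 -0.2 -0.2] M [ 0.12 -0.02 -0.01] 0.002
```

View pics/scene6.png

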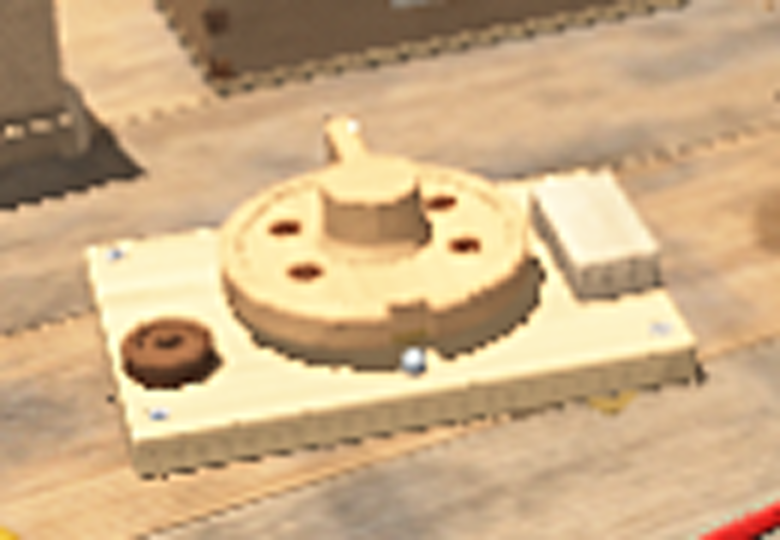

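View pics/top6.png

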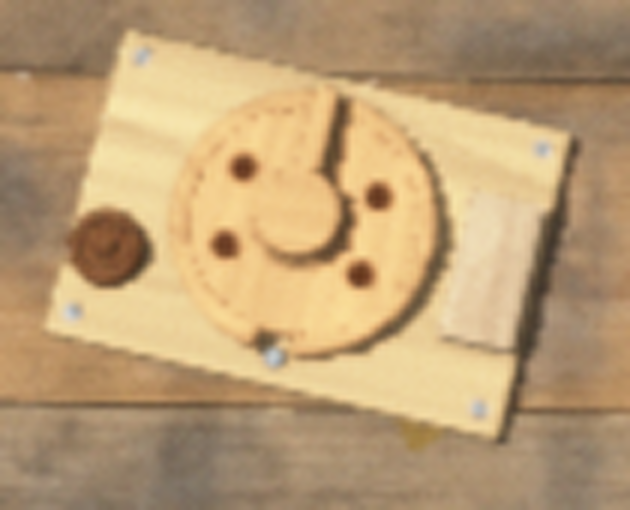

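```bash
python3 - <<'E'
from w import *
o=[-90,0,40]
env.goto([.530,.185,.13],o)
env.move_straight([.530,.185,.08],rate=.1); st()
print(env.move_straight([.530,.185,.056],rate=.03,force_limit=20)); st()
env.dwell(.3); st()
E
```

```text
t 21.62 [0.5305 0.185  0.0805] [-9.002e+01 -5.000e-02  3.999e+01] F [ 0.4 -0.1  0.3] M [ 0.   -0.04  0.05] 0.005
True
 t 22.24 [0.5305 0.1853 0.0625] [-9.005e+01 -3.000e-02  4.007e+01] F [-1.9  1.3  4.2] M [ 0.01  0.34 -0.02] 0.006
 t 22.54 [0.5305 0.1854 0.0625] [-9.004e+01 -5.000e-02  4.006e+01] F [-1.4  1.   4.3] M [ 0.13  0.26 -0.04] 0.008
```

```bash
python3 - <<'E'
from w import *
print(env.move_straight([.530,.185,.055],rate=.03,force_limit=25)); st()
env.move_straight([.530,.185,.13],rate=.12); st()
env.goto([.42,-.2,.38],[-90,0,40]); st()
for n,(a,b,c,d) in (('scene',(195,285,215,345)),('top',(190,275,225,330))):
    f=env.grab_frame(n); pickle.dump(f,open(f'{n}7.pkl','wb')); cv2.imwrite(f'pics/{n}7.png',cv2.resize(f['image'][a:b,c:d],None,fx=6,fy=6,interpolation=2))
E
```

```text
True
 t 22.75 [0.5306 0.1854 0.0625] [-9.010e+01 -2.000e-02  4.015e+01] F [-2.1  0.   3.6] M [0.04 0.28 0.08] 0.003
 t 23.47 [0.5293 0.1847 0.1291] [-9.006e+01  6.000e-02  4.012e+01] F [ 0.1 -0.2 -1.3] M [ 0.04 -0.02 -0.1 ] 0.005
 t 25.19 [ 0.4203 -0.1994  0.379 ] [-8.991e+01  6.000e-02  4.005e+01] F [1.2 0.5 0.9] M [ 0.04 -0.01 -0.02] 0.005
```

View pics/scene7.png

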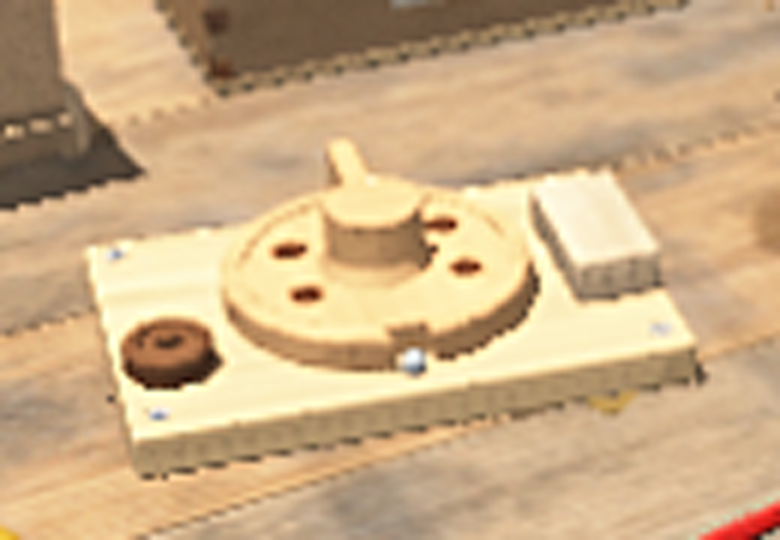

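View pics/top7.png

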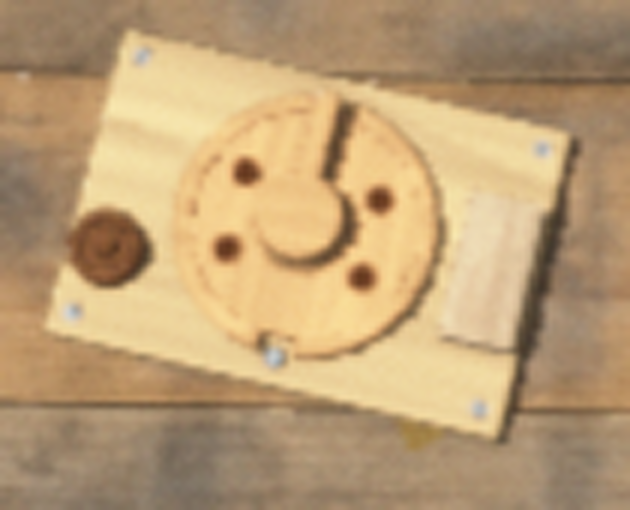

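```bash
python3 - <<'E'
from w import *
st(); print(env.close_job())
E
```

```text
t 25.29 [ 0.4204 -0.1994  0.3791] [-8.992e+01  6.000e-02  4.007e+01] F [-0.1 -0.6 -0.2] M [ 0.02  0.01 -0.03] 0.006
the job is handed in; nothing more can be done
None
```

The wheel is turned to the drive pin and pressed down onto the board, and the job was handed in at about 25 s of the 48 s allowed.

- **Turning:** I pushed the wing about 84° with the shut fingertips. I stopped a few degrees short, looked, and pushed the last 3°. Before pressing, both pictures showed the notch lined up with the pin to within about 1°.
- **Pressing:** I pressed the hub twice, with stops at a 20 N and then a 25 N force change. Both presses stopped firmly at a fingertip height of 62.5 mm, where 62 mm means fully home. The tool was reading about 0.5 mm high just before the press, so this agrees with seated. A wheel caught on the pin would have stopped at about 69 mm.
- **Last pictures:** The pin sits in the notch. The wheel dropped evenly at front and back (21 to 22 pixels in the enlarged view), so it is flat. The small wheel and the offcut have not moved. The elephant, car and case lay outside the last close-up pictures, so I did not check them again; the gripper did not work near them.
- **What disagreed:** The network's first fit of the board outline was slightly off because it took in shadow. I refitted the board from its corners and the pin. After that, the two cameras still disagreed by about 1° on the board's angle, which is inside the notch's 2.8° of play.

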